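# Scrape the bark chips off the potting board

## Task

Pick up the long blue scraper block and use it to wipe both loose bark chips off the white potting board, over its edge into the attached grey catch tray. Never touch the chips with the gripper or arm. Finish by leaving the blue scraper standing upright on its rubber sole on the cleared white board, let go.

Things in the scene. Friction and masses are not known exactly. Their poses are not given: they have to be found in the camera images.
- station: Fixed potting station: rimless white board, x -100 to 100, y -125 to 125 mm, top 45 mm above the table; along its +y edge (robot's left, within 20 deg) a grey open catch tray: x -100 to 100, y 125 to 245 mm, floor 5 mm high, its three outer walls 5 mm thick and 40 mm high, lower than the board. Origin: on the table under the board's centre, z up.
- scraper: Loose blue scraper, 100-200 g, standing on its black rubber sole on the table, right of the station. Origin: sole centre, z up. Base 30 (x) by 130 (y) by 28 mm high; on it a centred blue grip rib 22 (x) by 80 (y), from 28 to 72 mm high: grasp across x. Half turn looks alike. Wipe along its x, sole on or under 5 mm above the board. A like yellow scraper, only 60 mm long, is a bystander.
- chip_a: Brown bark chip, loose, flat on the white board: 32 by 26 mm, 14 mm thick, 12 g. Origin: centre of its underside. Pushed past the board's edge it drops into the tray. Both chips lie within 40 mm of the station's line x = 0, so one pass of the scraper along station +y can take both; the board at station y below -65 mm is free for setting the scraper down behind them.
- chip_b: The second brown bark chip, alike in all to chip_a, on the same white board but nearer to the tray. Origin: centre of its underside.
There are look-alikes about, which are no part of the job. There is more than one size of the scraper; the one meant has the size given above. Leave any red look-alike of the chip_b alone.

How it is judged:
By the outcome, as a careful person would: the job done as asked, in the order asked, and still so for the second after the job is handed in, with the robot touching nothing.
It also fails if it takes over 43 s, if anything falls off the work surface, if the arm or the gripper's body presses on something with over 40 N, if the wrist force passes 120 N, or if a joint passes its speed limit or range.

## Robot

A 7-joint arm with a two-finger parallel gripper is mounted at the origin on the work surface. World frame = base frame: x ahead of the robot, y to its left, z up, the work surface at z = 0. Lengths are in m, angles in rad, forces in N, time in s.
With the tool pointing down it reaches from about 0.425 to 0.925 m from the base axis. Payload 6.8 kg.
Tool frame: the origin (TCP) lies midway between the tips of the shut fingers; the grasp point (between the pads) lies r.grasp_offset behind it (r.grasp_offset is the distance from the TCP to the grasp point, in m); z points along the fingers, y is the direction in which the jaws open and shut (so a half turn about z gives the same grasp; the last joint's range is limited). The gripper opens to 85 mm and grips with 20 to 120 N. Pads are 22 mm wide; open, the fingers measure 114 mm over their backs; the gripper's body (76 mm by 85 mm) begins 54 mm behind the grasp point. The pads swing forward as they close: fully open they stand 13 mm farther back than shut.
Start: joints at [-1.458, 0.477, 0.022, 1.555, -0.011, 1.109, -0.083], TCP at [0.148, 0.659, 0.231] pointing down, gripper open.
Joint ranges: [-2.96, 2.96], [-0.34, 2.1], [-1.41, 1.46], [0.24, 2.44], [-1.37, 4.51], [0.17, 1.92], [-2.96, 2.96]. Speed limits (rad/s): [2.39, 2.39, 3.14, 3.14, 3.14, 3.14, 3.14].

## Interface

Orientations are given as a rotation vector (axis times angle).
In Python, from bench import r gives the robot as it stands. The module is installed in compiled form; this text tells all that it offers.
- The arm moves only by the tool send_rows, never from a script. Its argument "moves" is one flat list of numbers, 4 for each row, row after row: the shift along the tool's x, y, z in mm, then the turn about the tool's z in degrees. A call has 1 to 8 rows; each row is the pose to reach, as a shift and turn from the pose commanded when the call began, along the tool's axes at that moment; what a row does not reach only later rows make up. A row lasts 1/8 s, in which the tool goes at most 62.5 mm and 10.7 degrees, less where a joint would pass 70% of its speed; a pose out of reach is approached as far as the arm can. A call with a gripper value outside its range is refused whole. "hand" is the closure, from 0 (fully open) to 1 (shut), set as the call begins (left out, the last holds). The fingers move at their own pace and stop on an object; "newtons" is the grip in N (left out, the last holds). Time passes only in rows, so rows that repeat a pose let the fingers close. It gives the time, the measured TCP pose, the force and the opening at its end, in the units of the state.
- r.get_obs(): the state, without advancing time (a new reading comes with each control period).
- r.grab_frame(name): name is "scene" or "top" or "wrist"; returns a dict with "img" (400x640x3 uint8, red, green, blue), "mtx" (3x3 intrinsics, pixels), "world_to_cam" (4x4, takes a point from world to camera coordinates). Camera axes: x right, y up, looking along -z (the intrinsics and any distortion apply to the point x, -y, -z); pixel columns grow to the right and rows downward; lengths in m; the calibration is good to about 2 mm. The wrist camera is an equidistant fisheye: a pixel r from the principal point sees the ray r / f radians off the axis. A picture is of the moment at which its call begins. There is no depth.
- r.hand_in(): hands the job in, once; it reports no verdict.
The state is a dict: "clock": time; "joints": joint angles; "qvel": joint speeds; "tau": joint torques, N m; "tcp_pos": TCP position; "orientation": TCP orientation; "contact_force": force on the tool from outside, world axes, zero at the start; "moment": the same for the moment, N m; "grip_width": finger opening in m.
Only numpy, scipy, OpenCV 4.12 (cv2) and the standard library are available. Lean on these libraries where they do the work, as an engineer would, in place of code of your own. Each camera call takes 0.05 s, during which the arm holds its last target.

## Working session

There is one attempt and no reset: what is moved stays moved. The work goes in short steps, Python scripts to look and compute and a tool call to move; the robot and the scene stay as the last step left them, time stands still between calls to the robot, and variables do not carry over. Pictures are saved under pics/ and viewed, and the job is handed in when it is done.

Besides the shell and the picture viewer there is one more tool, called as a command line: name --argument value ..., lists and objects as JSON in quotes. send_rows: Moves the arm, as the interface text tells. Its arguments: {"type":"object","properties":{"moves":{"type":"array"},"hand":{"type":"number"},"newtons":{"type":"number"}},"required":["moves"]}

```bash
mkdir -p pics
cat > h.py <<'E'
import numpy as np, cv2
from bench import r
from scipy.spatial.transform import Rotation as R
def grab(n,f):
    d=r.grab_frame(n); cv2.imwrite('pics/'+f+'.png',d['img'][:,:,::-1]); np.savez('pics/'+f+'.npz',mtx=d['mtx'],w=d['world_to_cam']); return d
def ray(f,u,v,fish=False):
    d=np.load('pics/'+f+'.npz');K=d['mtx'];W=d['w']
    x=(u-K[0,2])/K[0,0];y=(v-K[1,2])/K[1,1]
    if fish:
        t=np.hypot(x,y);s=np.sin(t)/t if t>0 else 1;c=np.array([x*s,-y*s,-np.cos(t)])
    else: c=np.array([x,-y,-1.])
    return -W[:3,:3].T@W[:3,3], W[:3,:3].T@c
def px(f,u,v,z,fish=False):
    o,c=ray(f,u,v,fish); return o+c*(z-o[2])/c[2]
def proj(f,p):
    d=np.load('pics/'+f+'.npz');K=d['mtx'];W=d['w'];c=W[:3,:3]@np.array(p)+W[:3,3]
    return K[0,0]*c[0]/-c[2]+K[0,2], K[1,1]*-c[1]/-c[2]+K[1,2]
def st():
    o=r.get_obs();M=R.from_rotvec(o['orientation']).as_matrix()
    print('t',round(o['clock'],2),'tcp',np.round(o['tcp_pos'],4),'w',round(o['grip_width'],4),'F',np.round(o['contact_force'],1));print(np.round(M,3)); return o,M
E
python3 - <<'E'
from h import *
st();print(r.grasp_offset)
for n in('scene','top','wrist'):
    d=grab(n,n+'0');print(n,d['mtx'].tolist(),(-d['world_to_cam'][:3,:3].T@d['world_to_cam'][:3,3]).round(3))
E
```

```text
t 0.0 tcp [0.1477 0.658  0.2303] w 0.0856 F [-0.   0.6 -0. ]
[[-0.976  0.219 -0.   ]
 [ 0.219  0.976 -0.002]
 [-0.    -0.002 -1.   ]]
0.0187
scene [[489.36814366293555, 0.0, 306.39946185970047], [0.0, 489.36814366293555, 202.64977166441597], [0.0, 0.0, 1.0]] [1.013 0.3   0.673]
top [[435.0714922785587, 0.0, 317.28248059338057], [0.0, 435.0714922785587, 192.39031496362554], [0.0, 0.0, 1.0]] [ 0.459 -0.218  1.007]
wrist [[309.70691628693146, 0.0, 317.33390359265843], [0.0, 309.70691628693146, 201.3196670676642], [0.0, 0.0, 1.0]] [0.08  0.673 0.373]
```

View pics/top0.png

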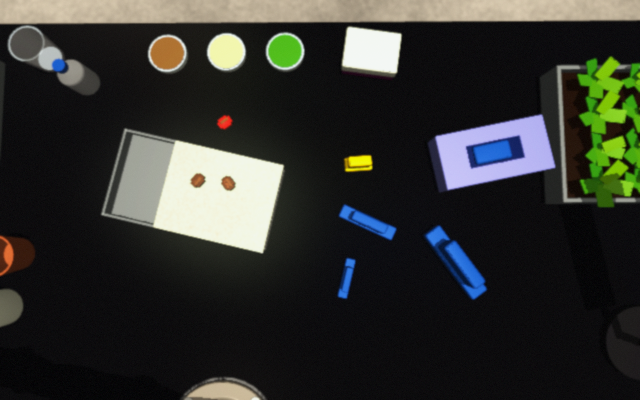

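View pics/scene0.png

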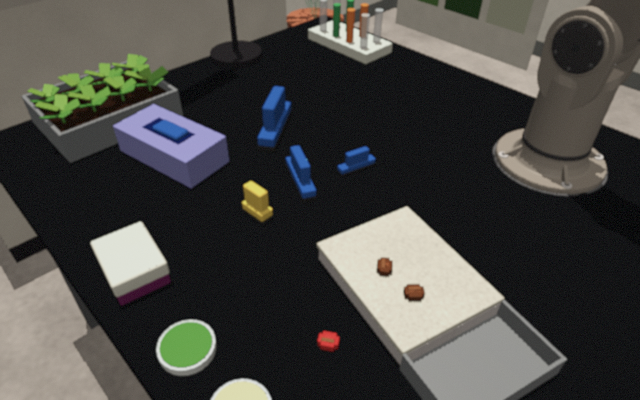

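View pics/wrist0.png

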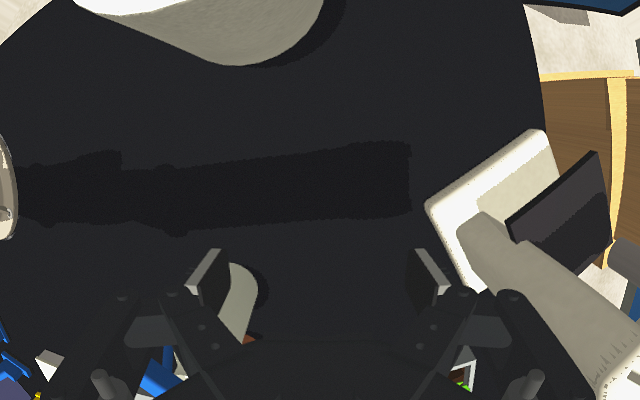

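Top view: three loose blue scrapers, at (368,222), (347,278) and (456,262), plus a blue one in the lilac block (495,152) and a yellow one (358,163). The chips are at (198,180) and (228,183), the red look-alike at (225,122). Next I'll enlarge and measure lengths.

Run:
```python
from h import *
i=cv2.imread('pics/top0.png')
cv2.imwrite('pics/c1.png',cv2.resize(i[195:310,330:495],None,fx=4.8,fy=4.8,interpolation=cv2.INTER_CUBIC))
cv2.imwrite('pics/c2.png',cv2.resize(i[115:265,95:295],None,fx=4,fy=4,interpolation=cv2.INTER_CUBIC))
```

```text
(no output)
```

View pics/c1.png

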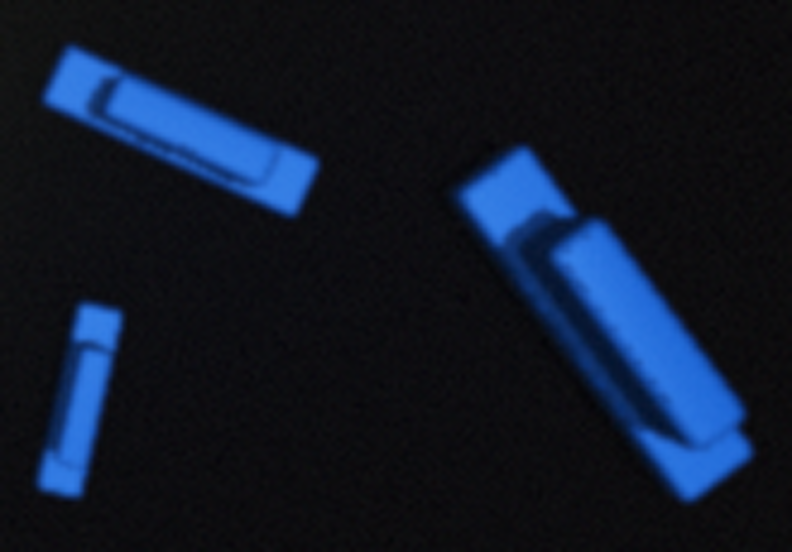

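View pics/c2.png

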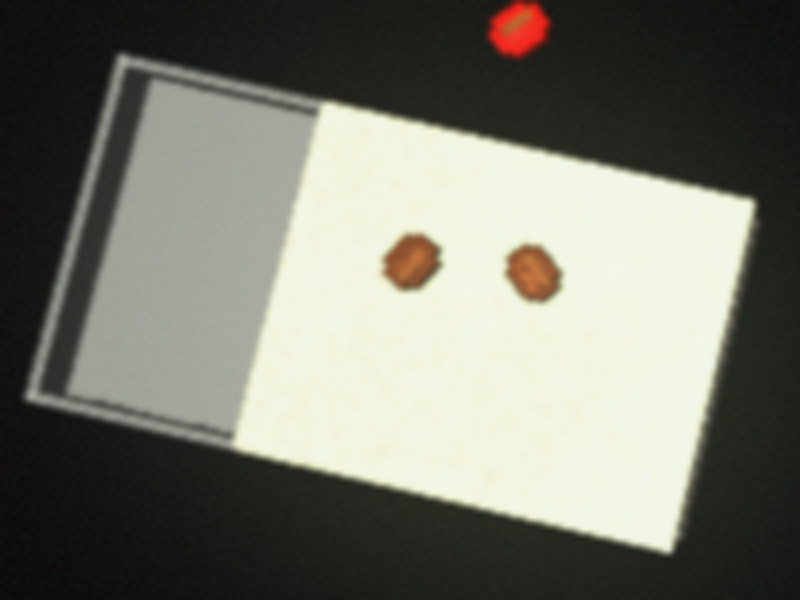

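Run:
```python
from h import *
def c1(u,v): return (u+.5)/4.8-.5+330,(v+.5)/4.8-.5+195
def c2(u,v): return (u+.5)/4-.5+95,(v+.5)/4-.5+115
P=lambda L,c,z:np.array([px('top0',*c(*q),z)[:2] for q in L])
for n,z,q in (('A',.028,[(68,44),(320,160),(296,216),(43,103)]),('B',.021,[(80,302),(123,312),(83,497),(38,488)]),('C',.04,[(525,146),(755,455),(688,502),(456,192)]),('C28',.028,[(525,146),(755,455),(688,502),(456,192)])):
    p=P(q,c1,z); print(n,'sides mm',[round(1000*np.linalg.norm(p[i]-p[(i+1)%4]),1) for i in range(4)],'ctr',p.mean(0).round(4),'long dir',np.degrees(np.arctan2(*((p[1]+p[2]-p[0]-p[3]) if n!='B' else (p[2]+p[3]-p[0]-p[1]))[::-1])).round(2))
rib=P([(117,78),(280,150),(265,185),(103,110)],c1,.072);print('rib A',rib.mean(0).round(4),[round(1000*np.linalg.norm(rib[i]-rib[(i+1)%4]),1) for i in range(4)])
b=P([(320,100),(755,200),(672,552),(233,450)],c2,.045)
print('board',b.round(4).tolist(),[round(1000*np.linalg.norm(b[i]-b[(i+1)%4]),1) for i in range(4)],b.mean(0).round(4))
yd=(b[0]+b[3]-b[1]-b[2]);xd=b[0]-b[3]+b[1]-b[2]
print('ydir',np.degrees(np.arctan2(yd[1],yd[0])),'xdir',np.degrees(np.arctan2(xd[1],xd[0])))
y=yd/np.linalg.norm(yd);x=np.array([y[1],-y[0]])
for n,q in(('b',(412,262)),('a',(534,272))):
    p=px('top0',*c2(*q),.055)[:2];print(n,p.round(4),'station',((p-b.mean(0))@x*1000).round(1),((p-b.mean(0))@y*1000).round(1))
p=px('top0',*c2(520,30),.01);print('red',p)
o,M=st(); print(o['joints'])
```

```text
A sides mm [np.float64(129.3), np.float64(28.5), np.float64(128.9), np.float64(30.1)] ctr [ 0.4687 -0.3259] long dir -114.67
B sides mm [np.float64(20.6), np.float64(87.3), np.float64(21.3), np.float64(88.0)] ctr [ 0.3438 -0.2783] long dir 166.88
C sides mm [np.float64(173.4), np.float64(37.6), np.float64(174.0), np.float64(38.5)] ctr [ 0.3799 -0.5175] long dir -144.18
C28 sides mm [np.float64(175.5), np.float64(38.0), np.float64(176.2), np.float64(39.0)] ctr [ 0.3789 -0.5213] long dir -144.18
rib A [ 0.4682 -0.3254] [np.float64(79.3), np.float64(17.0), np.float64(79.3), np.float64(15.6)]
board [[0.6541, 0.1057], [0.5965, -0.1384], [0.4019, -0.0932], [0.4587, 0.1496]] [np.float64(250.8), np.float64(199.7), np.float64(249.3), np.float64(200.3)] [0.5278 0.0059]
ydir 76.77657555035279 xdir -12.86671692152754
b [0.5615 0.0496] station 22.8 50.3
a [ 0.5557 -0.0177] station 32.5 -16.6
red [0.70189169 0.00163955 0.01      ]
t 0.15 tcp [0.1478 0.6582 0.2305] w 0.0849 F [-0.4 -0.1 -0.5]
[[-0.976  0.219 -0.   ]
 [ 0.219  0.976 -0.001]
 [-0.    -0.001 -1.   ]]
[-1.45807566  0.47763761  0.02233609  1.55621513 -0.0114761   1.10930794
 -0.08307503]
```

A at (368,222) measures 129 x 29.5 mm, so it's the one meant. B is 88 x 21 and C about 175 x 38; neither fits. Before travelling I'll check the tall objects along the path.

Run:
```python
from h import *
for u,v in((5,255),(8,305),(28,42),(60,65),(90,85),(12,255),(225,385),(358,163)): print(u,v,px('top0',u,v,0.0).round(3),px('top0',u,v,0.15).round(3))
o,M=st()
for p in((.42,.42,.33),(.54,.1,.33),(.50,-.15,.25),(.4687,-.326,.15),(.4687,-.326,.034)): print(p,(M.T@(np.array(p)-o['tcp_pos'])*1000).round(0))
```

```text
5 255 [0.396 0.506 0.   ] [0.405 0.398 0.15 ]
8 305 [0.283 0.494 0.   ] [0.309 0.388 0.15 ]
28 42 [0.901 0.477 0.   ] [0.836 0.374 0.15 ]
60 65 [0.845 0.398 0.   ] [0.787 0.306 0.15 ]
90 85 [0.795 0.325 0.   ] [0.745 0.244 0.15 ]
12 255 [0.396 0.49  0.   ] [0.405 0.385 0.15 ]
225 385 [ 0.104 -0.005  0.   ] [ 0.157 -0.036  0.15 ]
358 163 [ 0.606 -0.309  0.   ] [ 0.584 -0.295  0.15 ]
t 0.15 tcp [0.1478 0.6582 0.2305] w 0.0849 F [-0.4 -0.1 -0.5]
[[-0.976  0.219 -0.   ]
 [ 0.219  0.976 -0.001]
 [-0.    -0.001 -1.   ]]
(0.42, 0.42, 0.33) [-318. -173.  -99.]
(0.54, 0.1, 0.33) [-505. -459.  -99.]
(0.5, -0.15, 0.25) [-521. -711.  -18.]
(0.4687, -0.326, 0.15) [-529. -890.   82.]
(0.4687, -0.326, 0.034) [-529. -890.  198.]
```

send_rows --moves '[0, 0, -60, 10, 0, 0, -120, 20, -40, -20, -160, 30, -95, -50, -170, 40, -150, -80, -170, 50, -205, -110, -170, 60, -260, -140, -170, 70, -315, -170, -170, 75]' --hand 0

```text
clock: 1.15
tcp_pos: [0.4179, 0.4232, 0.4012]
orientation: [-2.179, -2.262, 0.0]
contact_force: [1.1, 1.5, 0.5]
grip_width: 0.0854
```

Run:
```python
from h import *
o,M=st();print(o['joints'].round(2) if hasattr(o['joints'],'round') else o['joints'])
for p in((.42,.42,.33),(.56,.1,.36),(.50,-.15,.25),(.4687,-.326,.15)): print(p,(M.T@(np.array(p)-o['tcp_pos'])*1000).round(0))
print(np.degrees(np.arctan2(M[1,1],M[0,1])))
```

```text
t 1.15 tcp [0.4179 0.4232 0.4012] w 0.0854 F [1.1 1.5 0.5]
[[-0.037  0.999 -0.   ]
 [ 0.999  0.037  0.   ]
 [ 0.    -0.    -1.   ]]
[-1.22  0.24  0.41  1.54 -0.1   1.38 -0.77]
(0.42, 0.42, 0.33) [-3.  2. 71.]
(0.56, 0.1, 0.36) [-328.  130.   41.]
(0.5, -0.15, 0.25) [-576.   61.  151.]
(0.4687, -0.326, 0.15) [-751.   23.  251.]
2.1406818203283953
```

send_rows --moves '[-55, 22, 5, 5, -110, 43, 12, 10, -165, 65, 20, 15, -220, 87, 25, 20, -275, 110, 30, 27, -330, 125, 40, 27, -390, 115, 55, 27, -450, 95, 75, 27]'

```text
clock: 2.15
tcp_pos: [0.5311, -0.0196, 0.327]
orientation: [2.644, 1.694, 0.0]
contact_force: [0.7, -0.2, -0.5]
grip_width: 0.0856
```

Run:
```python
from h import *
o,M=st();print(np.round(o['joints'],2))
for p in((.50,-.15,.25),(.4687,-.326,.15)): print(p,(M.T@(np.array(p)-o['tcp_pos'])*1000).round(0))
print(np.degrees(np.arctan2(M[1,1],M[0,1])))
```

```text
t 2.15 tcp [ 0.5311 -0.0196  0.327 ] w 0.0856 F [ 0.7 -0.2 -0.5]
[[ 0.418  0.909  0.001]
 [ 0.909 -0.418 -0.001]
 [-0.     0.001 -1.   ]]
[-0.7   0.17  0.72  1.81 -0.12  1.2  -0.37]
(0.5, -0.15, 0.25) [-131.   26.   77.]
(0.4687, -0.326, 0.15) [-304.   71.  177.]
-24.697253346816844
```

Yaw fits now. I'll stop above the scraper and check with a wrist picture.

send_rows --moves '[-55, 13, 25, 0, -110, 26, 55, 0, -165, 39, 85, 0, -215, 51, 115, 0, -260, 61, 145, 0, -304, 71, 177, 0, -304, 71, 177, 0]'

```text
clock: 3.02
tcp_pos: [0.4652, -0.3265, 0.1483]
orientation: [-2.648, -1.685, 0.007]
contact_force: [-0.2, -0.4, 0.6]
grip_width: 0.0856
```

Run:
```python
from h import *
o,M=st();print(np.round(o['joints'],2))
grab('wrist','w1');grab('scene','s1')
```

```text
t 3.02 tcp [ 0.4652 -0.3265  0.1483] w 0.0856 F [-0.2 -0.4  0.6]
[[ 0.424  0.906 -0.005]
 [ 0.906 -0.424 -0.   ]
 [-0.002 -0.004 -1.   ]]
[-0.04  0.49  0.72  1.93 -0.41  0.88  0.45]
```

View pics/w1.png

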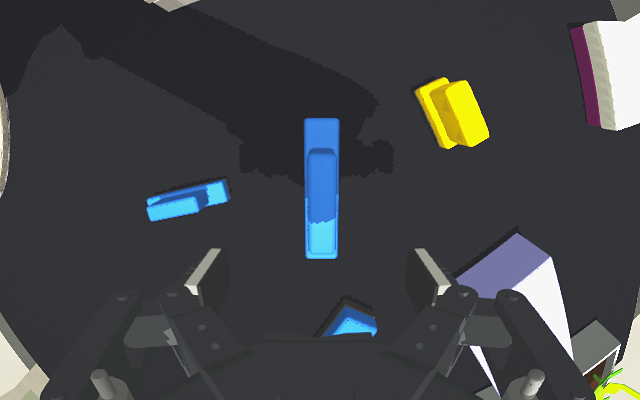

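View pics/s1.png

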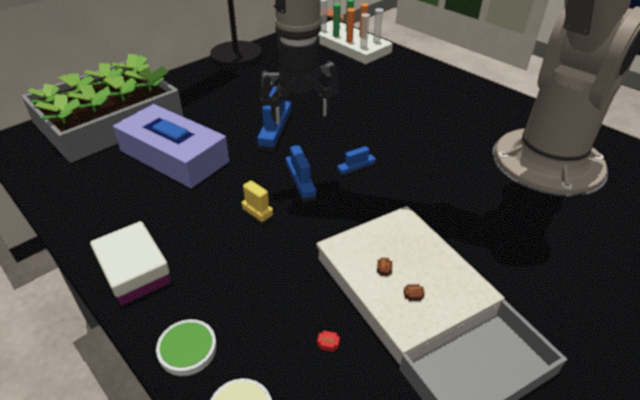

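Wrist view: the scraper lies straight along the image, base rows 118–259 and columns 305–339, centred between the jaws. I'll measure with the fisheye model.

Run:
```python
from h import *
p=np.array([px('w1',u,v,.028,True) for u,v in((305.5,119),(338.5,119),(337.5,258),(306,258))]);print(p.round(4),p.mean(0))
q=np.array([px('w1',u,v,.072,True) for u,v in((308,149),(336,150),(336,255),(308,255))]);print(q.mean(0),np.linalg.norm(q[0]-q[3]),np.linalg.norm(q[0]-q[1]))
o,M=st()
d=p[0]+p[1]-p[2]-p[3];print(np.degrees(np.arctan2(d[1],d[0])))
for t in ((.4687,-.326,.034),): print((M.T@(np.array(t)-o['tcp_pos'])*1000).round(1))
print((M.T@(np.r_[p.mean(0)[:2],.034]-o['tcp_pos'])*1000).round(1))
```

```text
[[ 0.4832 -0.2624  0.028 ]
 [ 0.5083 -0.2741  0.028 ]
 [ 0.4555 -0.3899  0.028 ]
 [ 0.4287 -0.3774  0.028 ]] [ 0.46893399 -0.32595672  0.028     ]
[ 0.46933795 -0.32421615  0.072     ] 0.0819840462322734 0.019793251135157685
t 3.12 tcp [ 0.4686 -0.3232  0.1502] w 0.0853 F [1.2 0.5 0.2]
[[ 0.418  0.908 -0.001]
 [ 0.908 -0.418  0.001]
 [ 0.    -0.001 -1.   ]]
65.06571576556067
[ -2.5   1.4 116.2]
[ -2.4   1.6 116.2]
```

send_rows --moves '[-1, 1, 50, 0, -1, 1, 85, 0, -1, 1, 105, 0, -1, 1, 115, 0, -1, 1, 115, 0]'

```text
clock: 3.75
tcp_pos: [0.47, -0.3244, 0.0359]
orientation: [2.643, 1.697, 0.001]
contact_force: [-0.1, -0.0, 0.5]
grip_width: 0.0852
```

send_rows --moves '[0, 0, 0, 0, 0, 0, 0, 0, 0, 0, 0, 0, 0, 0, 0, 0, 0, 0, 0, 0, 0, 0, 0, 0]' --hand 1 --newtons 50

```text
clock: 4.5
tcp_pos: [0.4696, -0.3247, 0.0359]
orientation: [2.644, 1.696, 0.001]
contact_force: [-0.3, 1.6, 5.6]
grip_width: 0.0215
```

Run:
```python
from h import *
o,M=st()
grab('wrist','w2')
```

```text
t 4.5 tcp [ 0.4696 -0.3247  0.0359] w 0.0215 F [-0.3  1.6  5.6]
[[ 0.417  0.909  0.001]
 [ 0.909 -0.417  0.   ]
 [ 0.     0.    -1.   ]]
```

View pics/w2.png

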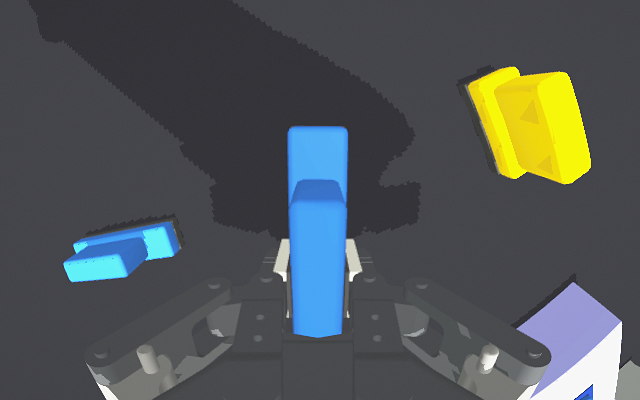

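Grasped: width 21.5 mm against the 22 mm rib. Now lift.

send_rows --moves '[0, 0, -20, 0, 0, 0, -70, 0, 0, 0, -120, 0, 0, 0, -120, 0]'

```text
clock: 5.05
tcp_pos: [0.4713, -0.3264, 0.1599]
orientation: [2.639, 1.692, 0.006]
contact_force: [-0.6, 0.4, -2.1]
grip_width: 0.0215
```

```bash
cat >> h.py <<'E'
C=np.array([.5278,.0059]);ps=np.radians(-13.15);SX=np.array([np.cos(ps),np.sin(ps)]);SY=np.array([-SX[1],SX[0]])
def S(x,y): return C+SX*x/1000+SY*y/1000
def toS(p): return ((p[:2]-C)@SX*1000).round(1),((p[:2]-C)@SY*1000).round(1)
def rel(o,M,p): return (M.T@(np.array(p)-o['tcp_pos'])*1000).round(1)
E
python3 - <<'E'
from h import *
o,M=st(); print(np.round(o['joints'],2),np.degrees(np.arctan2(M[1,1],M[0,1])))
print(S(25,-88),rel(o,M,[*S(25,-88),o['tcp_pos'][2]]))
grab('scene','s2')
E
```

```text
t 5.05 tcp [ 0.4713 -0.3264  0.1599] w 0.0215 F [-0.6  0.4 -2.1]
[[ 0.418  0.909  0.007]
 [ 0.909 -0.418 -0.003]
 [-0.     0.008 -1.   ]]
[-0.06  0.47  0.74  1.91 -0.4   0.9   0.45] -24.68163094776506
[ 0.53212434 -0.08547998] [244.3 -45.4  -0.4]
```

View pics/s2.png

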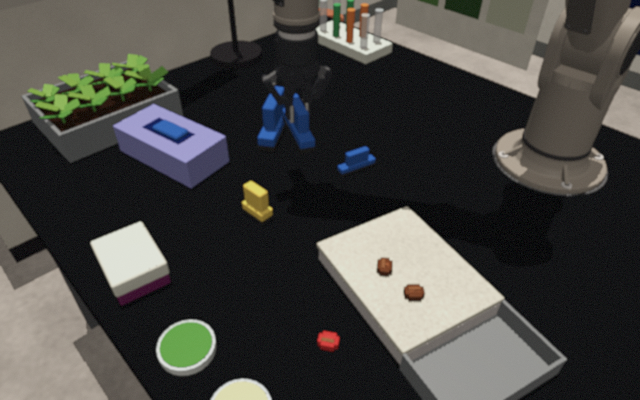

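The scene view shows the scraper upright in the gripper at (300,120). Now I'll carry it to behind the chips, turning as it goes.

send_rows --moves '[30, -6, 0, -10, 60, -11, 0, -20, 90, -17, 0, -30, 120, -22, 0, -40, 150, -28, 0, -50, 180, -34, 0, -60, 215, -40, 0, -70, 244, -45, 0, -80]'

```text
clock: 6.1
tcp_pos: [0.5293, -0.0823, 0.1543]
orientation: [-0.925, -2.999, 0.001]
contact_force: [-0.2, -1.2, -1.6]
grip_width: 0.0217
```

send_rows --moves '[0, 0, 0, -10, 0, 0, 0, -20, 0, 0, 0, -21.5, 0, 0, 0, -21.5]'

```text
clock: 6.6
tcp_pos: [0.5297, -0.0841, 0.1548]
orientation: [-0.365, -3.119, 0.0]
contact_force: [-1.2, -0.2, -2.7]
grip_width: 0.0218
```

Run:
```python
from h import *
o,M=st(); print(np.round(o['joints'],2),np.degrees(np.arctan2(M[1,1],M[0,1])),toS(o['tcp_pos']))
print(rel(o,M,[*S(25,-88),.0829]))
grab('scene','s3');grab('wrist','w3');grab('top','t3')
```

```text
t 6.6 tcp [ 0.5297 -0.0841  0.1548] w 0.0218 F [-1.2 -0.2 -2.7]
[[-0.973  0.231 -0.001]
 [ 0.231  0.973  0.   ]
 [ 0.001 -0.    -1.   ]]
[-0.18  0.35  0.28  1.98 -0.13  0.84  1.5 ] 76.66666325768001 (np.float64(22.3), np.float64(-87.3))
[-2.8 -0.7 71.9]
```

View pics/w3.png

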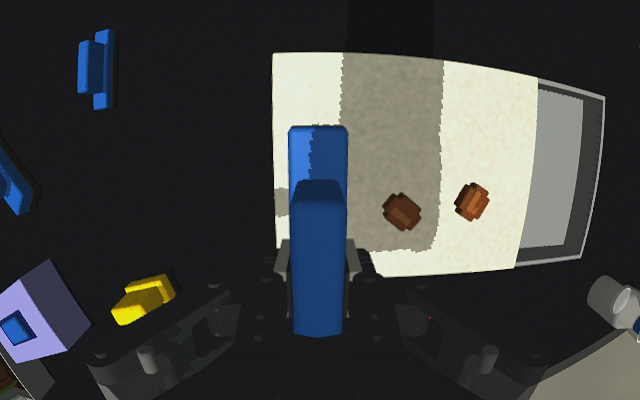

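View pics/s3.png

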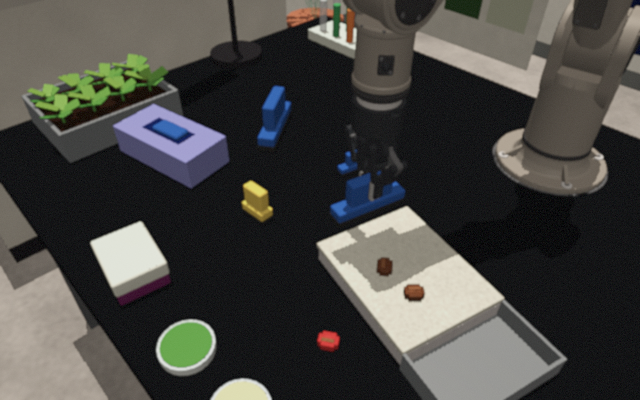

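send_rows --moves '[-1, 0, 40, 0, -2, 0, 60, 0, -2, 0, 69, 0, -2, 0, 69, 0, -2, 0, 69, 0]'

```text
clock: 7.38
tcp_pos: [0.533, -0.0845, 0.0874]
orientation: [0.36, 3.119, 0.0]
contact_force: [-0.2, 0.2, -1.9]
grip_width: 0.0212
```

Run:
```python
from h import *
o,M=st(); print(toS(o['tcp_pos']))
grab('scene','s4')
i=cv2.imread('pics/s4.png');cv2.imwrite('pics/s4c.png',cv2.resize(i[160:300,300:500],None,fx=4,fy=4,interpolation=cv2.INTER_CUBIC))
```

```text
t 7.38 tcp [ 0.533  -0.0845  0.0874] w 0.0212 F [-0.2  0.2 -1.9]
[[-0.974  0.228  0.002]
 [ 0.228  0.974 -0.   ]
 [-0.002  0.    -1.   ]]
(np.float64(25.6), np.float64(-86.9))
```

View pics/s4c.png

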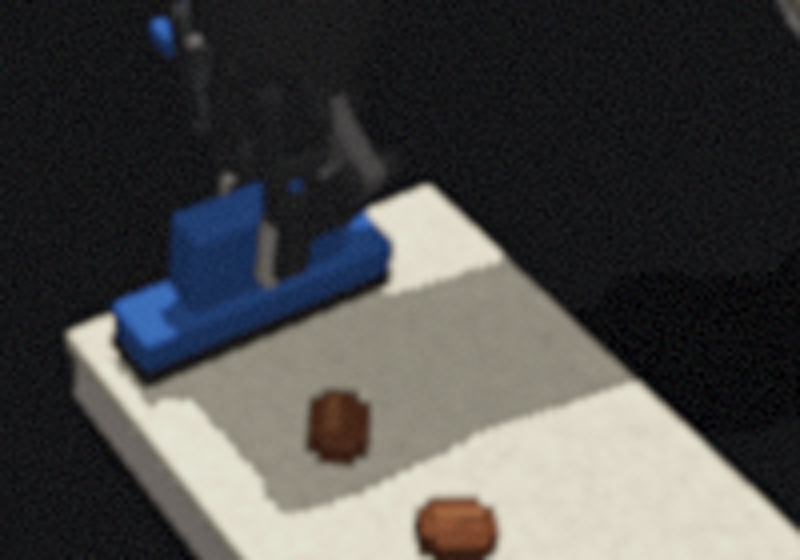

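Above the board at z 0.0874. Creep down until contact, 1 mm per step.

send_rows --moves '[0, 0, 1.5, 0, 0, 0, 3, 0, 0, 0, 3, 0]'

```text
clock: 7.8
tcp_pos: [0.5321, -0.0844, 0.0834]
orientation: [-0.36, -3.121, -0.0]
contact_force: [-0.2, 0.9, -2.6]
grip_width: 0.0213
```

send_rows --moves '[0, 0, 1, 0, 0, 0, 1, 0, 0, 0, 1, 0]'

```text
clock: 8.18
tcp_pos: [0.5323, -0.0845, 0.0825]
orientation: [-0.36, -3.121, 0.0]
contact_force: [-0.0, -0.3, -1.4]
grip_width: 0.0214
```

send_rows --moves '[0, 0, 1, 0, 0, 0, 1, 0, 0, 0, 1, 0]'

```text
clock: 8.55
tcp_pos: [0.5322, -0.0844, 0.0815]
orientation: [-0.36, -3.121, -0.0]
contact_force: [0.2, -0.1, -1.5]
grip_width: 0.0216
```

send_rows --moves '[0, 8, 0, 0, 0, 18, 0, 0, 0, 28, 0, 0, 0, 40, 0, 0, 0, 52, 0, 0, 0, 64, 0, 0, 0, 76, 0, 0, 0, 88, 0, 0]'

```text
clock: 9.55
tcp_pos: [0.5524, 0.002, 0.0815]
orientation: [-0.36, -3.121, -0.0]
contact_force: [-0.2, 0.2, -2.1]
grip_width: 0.0216
```

Run:
```python
from h import *
o,M=st(); print(toS(o['tcp_pos']))
grab('scene','s5')
i=cv2.imread('pics/s5.png');cv2.imwrite('pics/s5c.png',cv2.resize(i[200:400,340:580],None,fx=3,fy=3,interpolation=cv2.INTER_CUBIC))
```

```text
t 9.55 tcp [0.5524 0.002  0.0815] w 0.0216 F [-0.2  0.2 -2.1]
[[-0.974  0.227 -0.   ]
 [ 0.227  0.974  0.   ]
 [ 0.     0.    -1.   ]]
(np.float64(24.9), np.float64(1.9))
```

View pics/s5c.png

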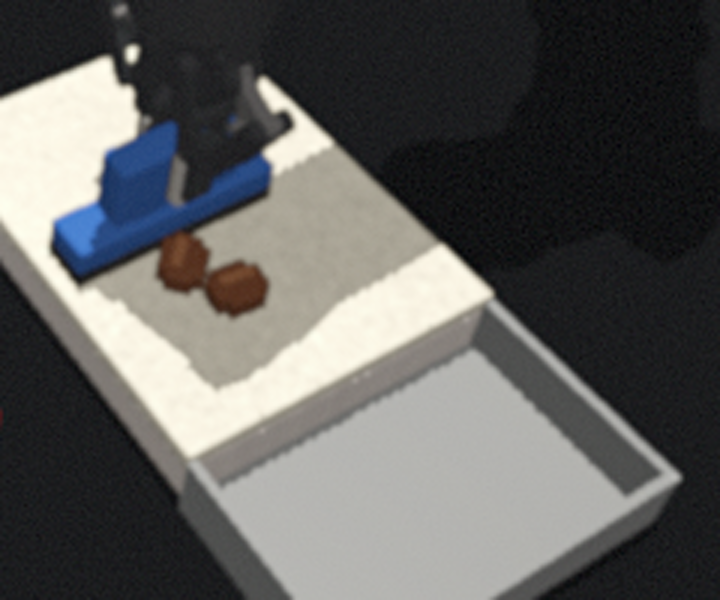

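send_rows --moves '[0, 10, 0, 0, 0, 20, 0, 0, 0, 30, 0, 0, 0, 40, 0, 0, 0, 50, 0, 0, 0, 60, 0, 0, 0, 70, 0, 0, 0, 80, 0, 0]'

```text
clock: 10.6
tcp_pos: [0.5706, 0.0798, 0.0815]
orientation: [-0.36, -3.121, 0.0]
contact_force: [0.4, -0.2, -1.0]
grip_width: 0.0213
```

send_rows --moves '[0, 10, 0, 0, 0, 20, 0, 0, 0, 30, 0, 0, 0, 40, 0, 0, 0, 48, 0, 0, 0, 52, 0, 0, 0, 52, 0, 0]'

```text
clock: 11.48
tcp_pos: [0.5823, 0.13, 0.0814]
orientation: [-0.359, -3.121, 0.0]
contact_force: [1.1, -0.2, -1.6]
grip_width: 0.0217
```

Run:
```python
from h import *
o,M=st(); print(toS(o['tcp_pos']))
grab('scene','s6');grab('top','t6')
i=cv2.imread('pics/s6.png');cv2.imwrite('pics/s6c.png',cv2.resize(i[200:400,340:580],None,fx=3,fy=3,interpolation=cv2.INTER_CUBIC))
```

```text
t 11.47 tcp [0.5823 0.13   0.0814] w 0.0217 F [ 1.1 -0.2 -1.6]
[[-0.974  0.227 -0.   ]
 [ 0.227  0.974 -0.   ]
 [ 0.    -0.    -1.   ]]
(np.float64(24.8), np.float64(133.2))
```

View pics/s6c.png

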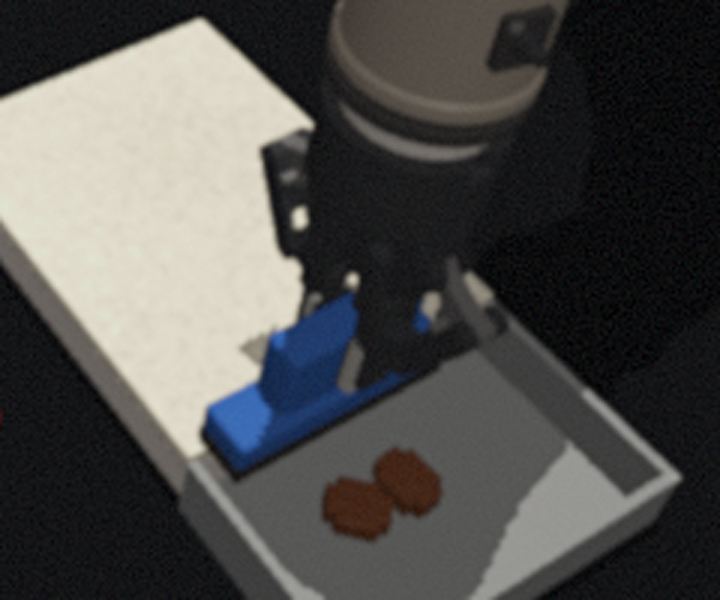

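Both chips lie in the tray, at crop (358,507) and (408,482). Lift, go back to mid-board and set down.

send_rows --moves '[0, 0, -20, 0, 5, -30, -30, 0, 10, -65, -30, 0, 15, -100, -30, 0, 20, -130, -30, 0, 20, -140, -20, 0, 20, -140, -6, 0, 20, -140, -4, 0]'

```text
clock: 12.58
tcp_pos: [0.5304, -0.0006, 0.0839]
orientation: [-0.357, -3.119, -0.0]
contact_force: [-0.5, -0.2, -1.6]
grip_width: 0.0214
```

send_rows --moves '[0, 0, 3, 0, 0, 0, 4, 0, 0, 0, 4, 0]'

```text
clock: 12.95
tcp_pos: [0.5312, -0.0017, 0.0816]
orientation: [0.359, 3.121, 0.0]
contact_force: [-0.3, 0.6, -1.3]
grip_width: 0.0212
```

send_rows --moves '[0, 0, 0.5, 0, 0, 0, 1, 0, 0, 0, 1, 0]'

```text
clock: 13.32
tcp_pos: [0.5311, -0.002, 0.0809]
orientation: [0.36, 3.121, 0.0]
contact_force: [-0.9, 0.8, 3.5]
grip_width: 0.0218
```

Contact felt (Fz from -1.5 to +3.5 N). Release, then rise.

send_rows --moves '[0, 0, 0, 0, 0, 0, 0, 0, 0, 0, 0, 0, 0, 0, 0, 0, 0, 0, 0, 0, 0, 0, 0, 0]' --hand 0

```text
clock: 14.08
tcp_pos: [0.531, -0.002, 0.0805]
orientation: [0.36, 3.121, 0.0]
contact_force: [-0.1, -0.4, -0.0]
grip_width: 0.0855
```

send_rows --moves '[0, 0, -15, 0, 0, 0, -50, 0, 0, 0, -100, 0, 0, 0, -160, 0, 0, 0, -200, 0, 0, 0, -200, 0, 0, 0, -200, 0]'

```text
clock: 14.95
tcp_pos: [0.5305, -0.002, 0.2806]
orientation: [-0.36, -3.121, -0.0]
contact_force: [-0.1, 1.2, -0.2]
grip_width: 0.0853
```

Run:
```python
from h import *
o,M=st()
grab('scene','s7');grab('wrist','w7')
```

```text
t 14.95 tcp [ 0.5305 -0.002   0.2806] w 0.0853 F [-0.1  1.2 -0.2]
[[-0.974  0.228 -0.   ]
 [ 0.228  0.974  0.   ]
 [ 0.     0.    -1.   ]]
```

View pics/s7.png

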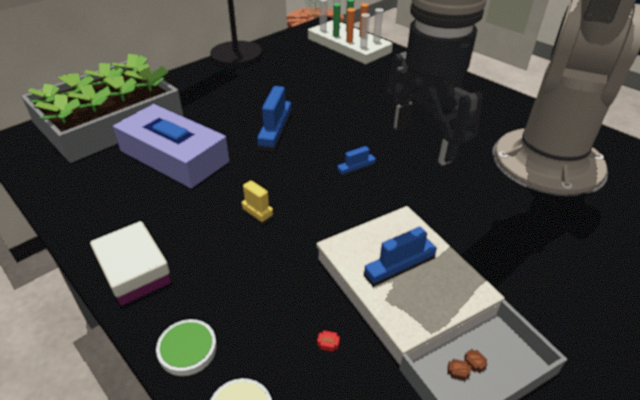

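View pics/w7.png

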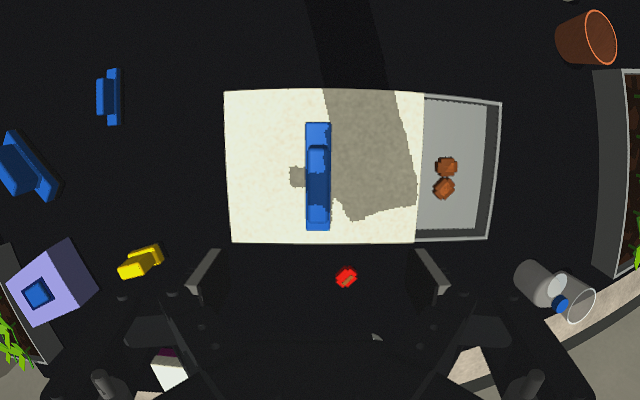

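The scraper stands upright on the cleared board (wrist view 318,175). Both chips are in the tray at (446,167) and (444,188), and the gripper is clear of everything.

```bash
python3 -c "
from bench import r
print(r.hand_in())"
```

```text
the job is handed in; nothing more can be done
None
```

The job is handed in. I picked up the 130 mm blue scraper, which measured 129 × 29.5 mm in the top camera; the other loose blue ones measured 88 mm and 175 mm long. I wiped along the station's +y in one direction, pausing once midway for a picture, with the sole about 0.5 mm above the board. Both chips went over the edge into the tray.

I then set the scraper down near the middle of the board, felt the contact at about 5 N, let go and rose 200 mm clear. The last scene and wrist pictures show:
- **Scraper:** standing upright on the cleared board.
- **Chips:** both in the grey tray.
- **Red look-alike and other scrapers:** in place.

The contact forces I read stayed under 6 N, and the clock was at about 15 s. The measured tool position scattered by 2–3 mm while the arm was settling, but the top and wrist camera measurements of the scraper agreed. No check failed.

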